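# Click the inspection camera into the blue stop

### The arm

A 6-joint arm with a two-finger parallel gripper is mounted at the origin on the work surface. World frame = base frame: x ahead of the robot, y to its left, z up, the work surface at z = 0. Lengths are in m, angles in rad, forces in N, time in s.
With the tool pointing down it reaches from about 0.375 to 0.9 m from the base axis. Payload 3.1 kg.
Tool frame: the origin (TCP) lies midway between the tips of the shut fingers; the grasp point (between the pads) lies 19 mm behind it; x points along the fingers, z is the direction in which the jaws open and shut, and the axes are right-handed (so a half turn about x gives the same grasp; the last joint's range is limited). The gripper opens to 87 mm and grips with 3 to 60 N. Pads are 19 mm wide; open, the fingers measure 117 mm over their backs; the gripper's body (75 mm by 190 mm) begins 51 mm behind the grasp point.
Start: joints at [1.159, 0.527, 1.433, -0, 1.181, -0.178], TCP at [0.145, 0.608, 0.223] pointing down, gripper open.
Joint ranges: [-3.08, 3.08], [-0.75, 2.2], [0.22, 2.44], [-1.43, 4.57], [0, 2.65], [-2.85, 2.85]. Speed limits (rad/s): [2.79, 2.79, 3.14, 3.14, 3.14, 3.14].

### API

Orientations are given as a unit quaternion [x, y, z, w].
In Python, from rig import robot, optics, workorder gives the robot as it stands.
- The arm moves only by the tool arm_command, never from a script. Its argument "plan" is a list of rows, each a list of 7 numbers: the shift along the tool's x, y, z in cm, then the turn, a rotation vector about the tool's x, y, z in rad, then the finger opening in cm, from 0 to 8.7. In form: [[x, y, z, ax, ay, az, gripper], ...]. A call has 1 to 12 rows; each row shifts and turns the pose as measured when the row begins, along the tool's axes as they then stand; what a row does not reach is not made up. A row lasts 1/8 s, in which the tool goes at most 62.5 mm and 10.7 degrees, less where a joint would pass 70% of its speed; a pose out of reach is approached as far as the arm can. A call with a gripper value outside its range is refused whole. The fingers move at their own pace and stop on an object; "grip_force" is the grip in N (left out, the last holds). Time passes only in rows, so rows that do not move let the fingers close. It gives the time, the measured TCP pose, the force and the opening at its end, in the units of the state.
- robot.get_obs(): the state, without advancing time (a new reading comes with each control period).
- optics.camera(name): name is "side" or "top"; returns (picture, depth): 384x512x3 uint8, blue, green, red; 384x512 float32, m along the optical axis (not along the pixel's ray), 0 where there is no reading.
- optics.camera_info(name): a dict with "mtx" (3x3 intrinsics, pixels), "position" and "rotation" of the camera in the world. Camera axes: x right, y down, z forward; pixel columns grow to the right and rows downward; lengths in m; the calibration is good to about 2 mm. A picture is of the moment at which its call begins. camera_info takes no time and is no camera call.
- workorder.hand_in(): hands the job in, once; it reports no verdict.
The state is a dict: "time": time; "q": joint angles; "joint_velocities": joint speeds; "joint_torque": joint torques, N m; "position": TCP position; "tool_rot": TCP orientation; "ft_force": force on the tool from outside, world axes, zero at the start; "moment": the same for the moment, N m; "grip_width": finger opening in m.
Only numpy, scipy, OpenCV 4.12 (cv2) and the standard library are available. Lean on these libraries where they do the work, as an engineer would, in place of code of your own. Each camera call takes 0.05 s, during which the arm holds its last target. There are 200 camera calls.

### The job

The small port-inspection camera rides on a carriage on a rail. Push the carriage along the rail with your fingertips against its black rubber end pad until it clicks into the notch of the blue stop, in front of the dark mini computer, without running it on through the far side of that notch, and then take your hand away. Only push: do not pinch the carriage by its two pads, do not touch the camera itself, and leave the computer, the network switch and the other things on the bench where they are.

Things in the scene. Friction and masses are not known exactly. Their poses are not given: they have to be found in the camera images.
- rail: aluminium rail fixed on the bench, 40 wide, 500 long, 20 high (small end caps 28 high). Origin: middle of its underside; its y axis runs along the rail, its x axis across it, away from the robot (towards the devices). Where it stands and its yaw vary
- carriage (a joint): position of the carriage along the rail's y axis, m; 0 = middle of the rail, range -0.185 to 0.185. It slides with about 1.5 N of friction
- carriage_mid (a point): centre of the carriage over the rail's centre line, at the top of its grey housing, 62 mm above the bench. The housing is 84 along the rail, 100 across, from 24 to 62 mm above the bench; on the robot side a ledge reaches to 74 mm from the rail's centre line and carries a spring-loaded brass roller underneath, 60 mm from the centre line and level with carriage_mid along the rail
- pad_left_face (a point): centre of the outer face of the black rubber pad at the carriage's +y end (rail axes), on the rail's centre line, 46 mm above the bench. The face is 96 wide across the rail, reaches from 22 to 70 mm above the bench and lies 50 mm from carriage_mid along the rail. Pushing here drives the carriage to -y
- pad_right_face (a point): the same at the carriage's -y end, 50 mm from carriage_mid. Pushing here drives the carriage to +y
- pad_left: the rubber pad at the carriage's +y end, 96 x 8 x 48 high; origin at the centre of its underside, 22 mm above the bench
- pad_right: the rubber pad at the carriage's -y end, 96 x 8 x 48 high; origin at the centre of its underside, 22 mm above the bench
- camera_head: white camera with a dark lens barrel towards the rail's +x, on top of the carriage between the pads; 34 along the rail, about 80 across, top 88 mm above the bench. Origin: centre of its underside, 62 mm above the bench. Not to be touched
- blue_stop: blue saddle over the rail, 64 to 68 long; origin on the bench under the rail's centre line at the notch, axes as the rail. Over the rail it is 21 high. Towards the robot, 48 to 72 mm from the rail's centre line, is the roller's track, at most 41 high: 34 mm before the notch it starts to rise 7 mm to a crest 11 mm before the notch, drops 7 mm into the V notch, and is the same beyond
- blue_stop_notch (a point): the point on the rail's centre line, 62 mm above the bench, where carriage_mid lies when the roller sits in the blue stop's notch. Going up to the crest takes about 3 to 7 N, then the push falls away as the roller drops in and draws the carriage to the notch by itself; pushing on out of the notch takes about 8 to 11 N
- yellow_stop_notch (a point): the same for the yellow stop, which is not wanted. The carriage starts between the two stops; which of them is at the +y end of the rail varies
- mini_pc: dark grey mini computer lying in front of the blue stop, 180 x 176 x 36 high, network port facing the rail; origin at the centre of its underside
- net_switch: light grey network switch in front of the yellow stop, 100 x 145 x 28 high; origin at the centre of its underside
- screwdriver: screwdriver with red handle lying between the robot and the rail, at most 35 high
- screw_tray: small grey divided tray between the robot and the rail, 70 x 90 x 20 high; origin at the centre of its underside
- usb_stick: black memory stick between the robot and the rail, 24 x 72 x 10 high; origin at the centre of its underside
- air_can: upright blue spray can at the left, diameter 52, 160 high; origin at the centre of its underside
- mug: white mug at the right, diameter 80, 90 high; origin at the centre of its underside
Things that resemble listed ones, but are neither listed nor needed, are in the scene too. Several things have the shape of the blue_stop; the one meant has the colours described above.

How it is judged:
By the outcome, as a careful person would: the job done as asked, in the order asked, and still so for the second after the job is handed in, with the robot touching nothing.
It also fails if it takes over 43 s, if anything falls off the work surface, if the arm or the gripper's body presses on something with over 40 N, if the wrist force passes 120 N, or if a joint passes its speed limit or range.

## Working session

There is one attempt and no reset: what is moved stays moved. The work goes in short steps, Python scripts to look and compute and a tool call to move; the robot and the scene stay as the last step left them, time stands still between calls to the robot, and variables do not carry over. Pictures are saved under pics/ and viewed, about 8 in all and at most 12, crops included, and the job is handed in when it is done.

Besides the shell and the picture viewer there is one more tool, called after ">>>" as a command line: name --pt "numbers of a row" for each row, then --argument value for the rest. arm_command: Moves the arm, as the interface text tells. Its arguments: {"type":"object","properties":{"plan":{"type":"array"},"grip_force":{"type":"number"}},"required":["plan"]}

```bash
ls; mkdir -p pics
cat > h.py <<'E'
import numpy as np, cv2
from rig import robot, optics, workorder
def shot(n):
    im,d=optics.camera(n); return im.copy(),d.copy()
def cloud(n,d):
    i=optics.camera_info(n);K=np.array(i["mtx"]);R=np.array(i["rotation"]);p=np.array(i["position"])
    v,u=np.mgrid[:d.shape[0],:d.shape[1]]
    r=np.stack([(u-K[0,2])/K[0,0],(v-K[1,2])/K[1,1],np.ones_like(d)],-1)*d[...,None]
    return r@R.T+p
E
python3 - <<'E'
from h import *
for n in("top","side"):
    im,d=shot(n);cv2.imwrite(f"pics/{n}0.png",im);np.save(f"{n}0.npy",d)
    i=optics.camera_info(n);print(n,i)
print(robot.get_obs())
E
```

```text
pics
top {'mtx': array([[388.94068019,   0.        , 250.29098479],
       [  0.        , 388.94068019, 192.02375444],
       [  0.        ,   0.        ,   1.        ]]), 'position': array([ 2.63604685e-01, -1.16559552e-03,  1.41335347e+00]), 'rotation': array([-0.68660075,  0.7173964 , -0.0833098 ,  0.08355416])}
side {'mtx': array([[390.77548163,   0.        , 255.88729245],
       [  0.        , 390.77548163, 192.62480712],
       [  0.        ,   0.        ,   1.        ]]), 'position': array([0.42434602, 0.86982606, 0.87987933]), 'rotation': array([-0.08567455,  0.91233547, -0.39869994,  0.03663624])}
{'time': 0.1, 'q': array([ 1.15849006e+00,  5.28384742e-01,  1.43376518e+00, -1.09021482e-05,
        1.18138568e+00, -1.78504261e-01]), 'joint_velocities': array([ 6.41604174e-05, -2.05211134e-03, -7.56314581e-04, -9.34907961e-04,
        4.02226872e-04,  2.87024746e-04]), 'joint_torque': array([ 8.95746871e-05, -4.40987170e+01, -1.77152002e+01,  6.34907233e-02,
        5.34442754e-02, -3.60766717e-05]), 'position': array([0.14451034, 0.60739445, 0.22166525]), 'tool_rot': array([-0.43859734,  0.55550815,  0.43794448,  0.55429929]), 'ft_force': array([-1.33281377,  0.90854006,  0.05870449]), 'moment': array([-0.01862696, -0.00835457, -0.00784763]), 'grip_width': 0.08715568095773833}
```

```bash
sed -i 's/R=np.array(i\["rotation"\])/R=Rotation.from_quat(i["rotation"]).as_matrix()/; 1a from scipy.spatial.transform import Rotation' h.py; python3 -c "
import cv2,numpy as np
a=cv2.imread('pics/top0.png')
cv2.imwrite('pics/top0b.png',cv2.resize(a,(800,600),interpolation=2))"
```

```text
(no output)
```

View pics/top0b.png

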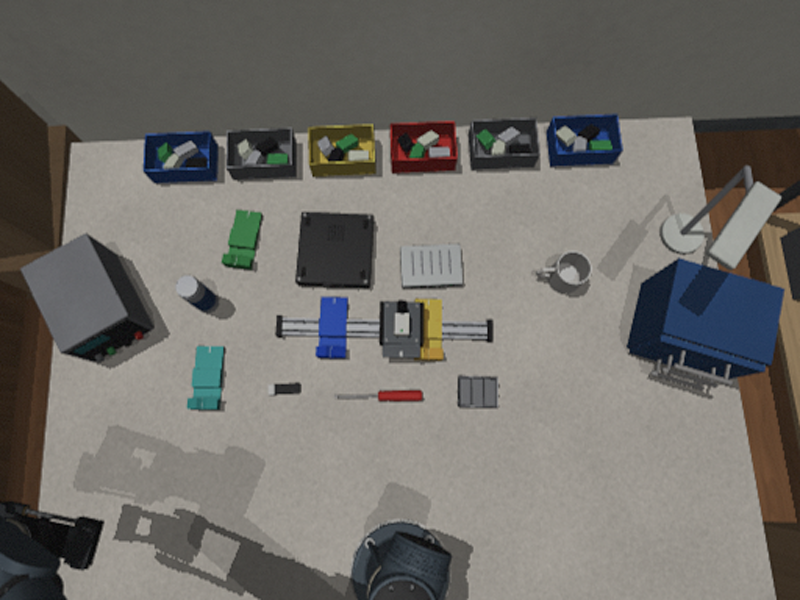

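View pics/side0.png

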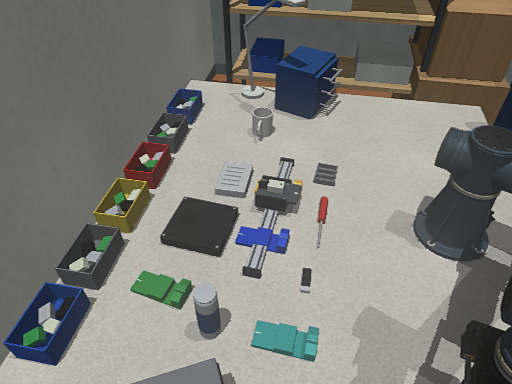

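The top view (800x600 pixels) shows the carriage at (402,328), next to the yellow stop (432,330). There are four stop-shaped things: blue (333,328), green (242,238), teal (208,378) and yellow. Only the blue one is on the rail in front of the dark computer at (336,250), so it is the one meant. It lies towards +y, so I push on pad_right. Next I measure and take an enlarged crop.

```bash
cat > m.py <<'E'
from h import *
def measure(im,d,n="top"):
    P=cloud(n,d);hsv=cv2.cvtColor(im,cv2.COLOR_BGR2HSV)
    return P,hsv
E
python3 - <<'E'
from h import *
for n in("top","side"):
    im=cv2.imread(f"pics/{n}0.png");d=np.load(f"{n}0.npy");P=cloud(n,d);h=cv2.cvtColor(im,cv2.COLOR_BGR2HSV)
    x,y,z=np.moveaxis(P,-1,0)
    print(n,"bench z",np.median(z[(x>.35)&(x<.42)&(abs(y)<.3)]))
    for c,lo,hi in(("blue",(110,140,60),(125,255,255)),("yel",(18,140,80),(28,255,255))):
        m=cv2.inRange(h,lo,hi)>0
        m&=(x>.35)&(x<.62)&(abs(y)<.35)&(z>.005)&(z<.08)
        l,s=cv2.connectedComponents(m.astype(np.uint8))
        for k in range(1,l):
            q=P[s==k]
            if len(q)<40: continue
            uv=np.argwhere(s==k)[:,::-1].astype(np.float32)
            print(c,len(q),uv.mean(0),"xyz min",q.min(0).round(3),"max",q.max(0).round(3),"rect",[np.round(a,3) for a in cv2.minAreaRect(q[:,:2].astype(np.float32))])
    # rail top z~.02, housing z~.062, camera ~.088
    roi=(x>.38)&(x<.62)&(abs(y)<.32)
    if n=="top":
        m=((z>.05)&(z<.1)&roi);l,s,st,ce=cv2.connectedComponentsWithStats(m.astype(np.uint8))
        for k in range(1,l):
            if st[k][4]>100:
                q=P[s==k];print("carr",len(q),q.min(0).round(3),q.max(0).round(3),cv2.minAreaRect(q[:,:2].astype(np.float32)))
        m=(z>.012)&(z<.035)&roi&(h[...,1]<60);l,s,st,ce=cv2.connectedComponentsWithStats(m.astype(np.uint8))
        for k in range(1,l):
            if st[k][4]>60: q=P[s==k];print("rail",len(q),ce[k],q.min(0).round(3),q.max(0).round(3))
im=cv2.imread("pics/top0.png")
cv2.imwrite("pics/crop1.png",cv2.resize(im[180:240,165:325],(800,300),interpolation=cv2.INTER_CUBIC))
E
```

```text
top bench z -0.001105719227873836
blue 406 [212.57143 203.70197] xyz min [0.511 0.1   0.005] max [0.613 0.164 0.029] rect [array([0.562, 0.132]), array([0.063, 0.102]), np.float64(89.11)]
blue 126 [211.43651 224.81746] xyz min [0.468 0.105 0.005] max [0.504 0.171 0.043] rect [array([0.486, 0.138]), array([0.065, 0.034]), np.float64(87.024)]
yel 253 [276.3755  204.40317] xyz min [ 0.501 -0.122  0.005] max [ 0.599 -0.077  0.069] rect [array([ 0.55 , -0.099]), array([0.045, 0.098]), np.float64(89.401)]
yel 97 [275.5567  225.96907] xyz min [ 0.453 -0.119  0.005] max [ 0.49  -0.069  0.045] rect [array([ 0.472, -0.093]), array([0.049, 0.035]), np.float64(84.258)]
carr 983 [ 0.455 -0.081  0.051] [0.588 0.022 0.093] ((0.5207508206367493, -0.028062470257282257), (0.09978655725717545, 0.12985926866531372), 86.5689926147461)
rail 303 [189.48844884 208.89438944] [0.523 0.167 0.012] [0.573 0.262 0.034]
rail 229 [231.9650655 210.       ] [0.514 0.024 0.012] [0.555 0.099 0.026]
rail 361 [299.05817175 211.20221607] [ 0.492 -0.239  0.012] [ 0.543 -0.123  0.031]
side bench z -8.872278019722568e-05
blue 518 [253.77606 235.9112 ] xyz min [0.521 0.1   0.005] max [0.617 0.169 0.026] rect [array([0.569, 0.135]), array([0.065, 0.093]), np.float64(85.929)]
blue 59 [284.1356  232.67796] xyz min [0.471 0.106 0.016] max [0.495 0.139 0.041] rect [array([0.482, 0.123]), array([0.033, 0.022]), np.float64(82.385)]
blue 88 [280.9659  241.70454] xyz min [0.473 0.122 0.005] max [0.507 0.173 0.042] rect [array([0.49 , 0.148]), array([0.051, 0.035]), np.float64(85.895)]
```

View pics/crop1.png

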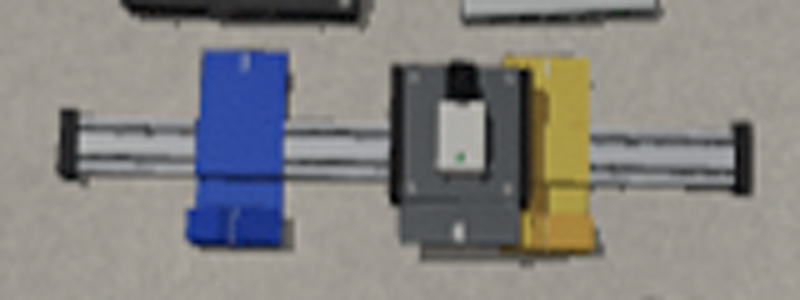

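The crop confirms it: the blue saddle sits on the rail at crop (243,150), with its notch mark at (233,222). The carriage is at (460,150), with its -y pad at (525,150) over the yellow stop. I'll work out rail coordinates and the approach.

```bash
cat > m.py <<'E'
from h import *
C=None
def frame(P,h):
    x,y,z=np.moveaxis(P,-1,0)
    m=(x>.48)&(x<.59)&(y>-.26)&(y<.28)&(z>.010)&(z<.026)&(h[...,1]<70)&~((y>-.13)&(y<.18))
    q=P[m][:,:2].astype(np.float32)
    vx,vy,a,b=cv2.fitLine(q,cv2.DIST_HUBER,0,.01,.01).ravel()
    u=np.array([vx,vy])*np.sign(vy); return np.array([a,b]),u
if __name__=="__main__":
    im=cv2.imread("pics/top0.png");d=np.load("top0.npy");P=cloud("top",d);h=cv2.cvtColor(im,cv2.COLOR_BGR2HSV)
    o,u=frame(P,h);n=np.array([u[1],-u[0]]);t=(.012-o[1])/u[1];o=o+t*u
    print("o",o,"u",u,"yaw",np.arctan2(-u[0],u[1]))
    s=(P[...,:2]-o)@u;w=(P[...,:2]-o)@n;z=P[...,2]
    f=lambda m:(np.percentile(s[m],[1,50,99]).round(4),np.percentile(w[m],[1,50,99]).round(4),z[m].max().round(3))
    b=(cv2.inRange(h,(105,120,40),(128,255,255))>0)&(abs(s)<.24)&(abs(w)<.1)&(z>.005)
    print("blue far",f(b&(w>.025)));print("blue mid",f(b&(abs(w)<.02)));print("blue near",f(b&(w<-.045)&(z>.03)))
    c=(z>.053)&(z<.1)&(abs(s)<.24)&(abs(w)<.1)
    print("carr",f(c&(abs(w)<.04)));print("ledge",f(c&(w<-.052)))
    print("cam",f(c&(z>.075)))
    R=Rotation.from_quat(robot.get_obs()["tool_rot"]);print(R.as_matrix().round(3))
    for sg in(1,-1):
        Z=sg*np.r_[n,0];X=np.array([0,0,-1.]);T=np.stack([X,np.cross(Z,X),Z],1);print(sg,(R.inv()*Rotation.from_matrix(T)).as_rotvec().round(3))
E
python3 m.py
```

```text
o [0.53268826 0.012     ] u [0.06534836 0.9978625 ] yaw -0.06539496
blue far (array([0.0919, 0.1224, 0.1517]), array([0.0256, 0.0486, 0.0757]), np.float64(0.017))
blue mid (array([0.0902, 0.1219, 0.1527]), array([-0.0184,  0.0004,  0.0195]), np.float64(0.029))
blue near (array([0.0897, 0.1186, 0.1535]), array([-0.0714, -0.0601, -0.0483]), np.float64(0.043))
carr (array([-0.0902, -0.0404,  0.0087]), array([-0.0393, -0.0013,  0.0394]), np.float64(0.093))
ledge (array([-0.081 , -0.0423, -0.0001]), array([-0.0737, -0.0631, -0.0524]), np.float64(0.067))
cam (array([-0.0551, -0.0404, -0.0236]), array([-0.0257,  0.005 ,  0.0504]), np.float64(0.093))
[[-0.001 -0.973  0.232]
 [-0.002  0.232  0.973]
 [-1.     0.    -0.002]]
1 [ 1.402e+00 -2.000e-03  1.000e-03]
-1 [-1.739e+00 -1.000e-03 -2.000e-03]
```

>>> arm_command --pt "0 -3.6 -4.1 0 0 0 0" --pt "0 -3.6 -4.1 0 0 0 0" --pt "0 -3.6 -4.1 0 0 0 0" --pt "0 -3.6 -4.1 0 0 0 0" --pt "0 -3.6 -4.1 0 0 0 0" --pt "0 -3.6 -4.1 0 0 0 0" --pt "0 -3.6 -4.1 0 0 0 0" --pt "0 -3.6 -4.1 0 0 0 0" --pt "0 -3.6 -4.1 0 0 0 0" --pt "0 -3.6 -4.1 0 0 0 0" --pt "0 -3.6 -4.1 0 0 0 0" --pt "0 -3.6 -4.1 0 0 0 0"

```text
time: 1.6
position: [0.4593, 0.0151, 0.2198]
tool_rot: [-0.441, 0.553, 0.44, 0.553]
ft_force: [1.0, 0.6, -0.2]
grip_width: 0.0003
```

>>> arm_command --pt "0 0 0 0.17 0 0 0" --pt "0 0 0 0.17 0 0 0" --pt "0 0 0 0.17 0 0 0" --pt "0 0 0 0.17 0 0 0" --pt "0 0 0 0.17 0 0 0" --pt "0 0 0 0.17 0 0 0" --pt "0 0 0 0.17 0 0 0" --pt "0 0 0 0.17 0 0 0"

```text
time: 2.6
position: [0.4601, 0.01, 0.2176]
tool_rot: [0.024, 0.708, -0.025, 0.705]
ft_force: [0.2, -0.5, 0.6]
grip_width: 0.0004
```

```bash
cat > go.py <<'E'
import sys
from h import *
# usage: go.py s w z -> remaining shift (cm) and turn in tool axes; rail frame from the first picture
o=np.array([.5327,.012]);u=np.array([.0653,.9979]);n=np.array([u[1],-u[0]])
b=robot.get_obs();R=Rotation.from_quat(b["tool_rot"]);p=b["position"]
print("t",b["time"],"s,w,z",((p[:2]-o)@u).round(4),((p[:2]-o)@n).round(4),p[2].round(4),"F",b["ft_force"].round(1),"grip",round(b["grip_width"],4))
s,w,z=map(float,sys.argv[1:4]);t=np.r_[o+s*u+w*n,z]
Z=np.r_[n,0];X=np.array([0,0,-1.]);T=np.stack([X,np.cross(Z,X),Z],1)
print("shift cm",(R.inv().apply(t-p)*100).round(2),"turn",(R.inv()*Rotation.from_matrix(T)).as_rotvec().round(3))
E
python3 go.py -0.13 0 0.2
```

```text
t 2.6 s,w,z -0.0068 -0.0723 0.2176 F [ 0.2 -0.5  0.6] grip 0.0004
shift cm [  1.74 -12.3    7.29] turn [-0.004 -0.004  0.001]
```

>>> arm_command --pt "0 -4.1 2.4 0 0 0 0" --pt "0 -4.1 2.4 0 0 0 0" --pt "0 -4.1 2.5 0 0 0 0" --pt "0 0 0 0 0 0 0" --pt "3 0 0 0 0 0 0" --pt "3 0 0 0 0 0 0" --pt "0 0 0 0 0 0 0"

```text
time: 3.48
position: [0.523, -0.1187, 0.1543]
tool_rot: [0.025, 0.71, -0.023, 0.704]
ft_force: [-0.5, 0.1, -0.3]
grip_width: 0.0007
```

```bash
python3 go.py -0.13 0 0.047
python3 - <<'E'
from h import *
im,_=shot("side");cv2.imwrite("pics/side1.png",cv2.resize(im[110:290,190:370],(600,600),interpolation=cv2.INTER_CUBIC))
E
```

```text
t 3.475 s,w,z -0.131 -0.0012 0.1543 F [-0.5  0.1 -0.3] grip 0.0007
shift cm [10.72  0.08  0.21] turn [-0.004 -0.008 -0.002]
```

View pics/side1.png

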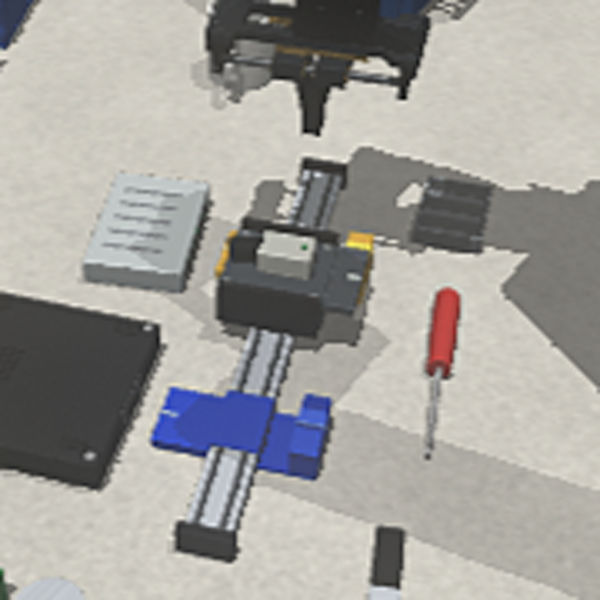

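The shut fingertips (crop (313,130)) hang in line with the rail behind the carriage's -y pad (290,228), and the way down is clear. Lowering.

>>> arm_command --pt "3.5 0 0.1 0 0 0 0" --pt "3.5 0 0.1 0 0 0 0" --pt "2.5 0 0 0 0 0 0" --pt "1.0 0 0 0 0 0 0" --pt "0 0 0 0 0 0 0"

```text
time: 4.15
position: [0.5313, -0.1194, 0.0553]
tool_rot: [0.022, 0.704, -0.025, 0.709]
ft_force: [-0.8, -0.7, 0.7]
grip_width: 0.0006
```

```bash
python3 go.py -0.10 0 0.048
```

```text
t 4.15 s,w,z -0.1312 0.0072 0.0553 F [-0.8 -0.7  0.7] grip 0.0006
shift cm [ 0.71  3.12 -0.73] turn [-0.001  0.008  0.003]
```

>>> arm_command --pt "0.4 1.0 -0.4 0 0 0 0" --pt "0.3 1.0 -0.3 0 0 0 0" --pt "0 1.0 0 0 0 0 0" --pt "0 1.0 0 0 0 0 0" --pt "0 1.0 0 0 0 0 0" --pt "0 1.0 0 0 0 0 0"

```text
time: 4.9
position: [0.5298, -0.0561, 0.0507]
tool_rot: [0.021, 0.702, -0.025, 0.711]
ft_force: [0.4, -2.1, -0.2]
grip_width: 0.0006
```

```bash
python3 go.py 0.02 0 0.048
```

```text
t 4.9 s,w,z -0.0682 0.0016 0.0507 F [ 0.4 -2.1 -0.2] grip 0.0006
shift cm [ 0.21  8.82 -0.16] turn [-0.     0.013  0.006]
```

Contact is made, with about 2 N of push as expected. Continuing.

>>> arm_command --pt "0.1 1.0 -0.1 0 0 0 0" --pt "0.1 1.0 0 0 0 0 0" --pt "0 1.0 0 0 0 0 0" --pt "0 1.0 0 0 0 0 0" --pt "0 1.0 0 0 0 0 0" --pt "0 1.0 0 0 0 0 0" --pt "0 1.0 0 0 0 0 0" --pt "0 0.5 0 0 0 0 0" --pt "0 0 0 0 0 0 0"

```text
time: 6.02
position: [0.5347, 0.0251, 0.0485]
tool_rot: [0.02, 0.702, -0.025, 0.712]
ft_force: [0.6, 0.1, 0.5]
grip_width: 0.0007
```

```bash
python3 go.py 0.051 0 0.048
cat > see.py <<'E'
import sys
from h import *
from go import o,u,n
im,d=shot("top");P=cloud("top",d);h=cv2.cvtColor(im,cv2.COLOR_BGR2HSV)
s=(P[...,:2]-o)@u;w=(P[...,:2]-o)@n;z=P[...,2]
c=(z>.053)&(z<.075)&(abs(s)<.24)
k=c&(w<-.052)&(w>-.08);print("ledge s",np.percentile(s[k],[1,50,99]).round(4),"mid",s[k].mean().round(4))
k=c&(abs(w-.01)<.04);print("body s",np.percentile(s[k],[1,50,99]).round(4))
k=(z>.079)&(z<.1)&(abs(s)<.24)&(h[...,2]>120)&(h[...,1]<60)&(abs(w)<.05);print("cam s",np.percentile(s[k],[1,50,99]).round(4))
cv2.imwrite(f"pics/{sys.argv[4]}.png",cv2.resize(im[165:255,165:325],(800,450),interpolation=cv2.INTER_CUBIC))
im,_=shot("side");cv2.imwrite(f"pics/{sys.argv[4]}s.png",cv2.resize(im[150:290,190:370],(720,560),interpolation=cv2.INTER_CUBIC))
E
python3 see.py 0.051 0 0.048 a1
```

```text
t 6.025 s,w,z 0.0132 0.0011 0.0485 F [0.6 0.1 0.5] grip 0.0007
shift cm [ 0.03  3.78 -0.11] turn [0.001 0.015 0.006]
t 6.025 s,w,z 0.0132 0.0011 0.0485 F [0.6 0.1 0.5] grip 0.0007
shift cm [ 0.03  3.78 -0.11] turn [0.001 0.015 0.006]Traceback (most recent call last):
  File "see.py", line 7, in <module>
    k=c&(w<-.052)&(w>-.08);print("ledge s",np.percentile(s[k],[1,50,99]).round(4),"mid",s[k].mean().round(4))
                                           ~~~~~~~~~~~~~^^^^^^^^^^^^^^^^
    return _quantile_unchecked(
        a, q, axis, out, overwrite_input, method, keepdims, weights)
    return _ureduce(a,
                    func=_quantile_ureduce_func,
    ...<5 lines>...
                    overwrite_input=overwrite_input,
                    method=method)
    r = func(a, **kwargs)
    result = _quantile(arr,
                       quantiles=q,
    ...<2 lines>...
                       out=out,
                       weights=wgt)
    slices_having_nans = np.isnan(arr[-1, ...])
                                  ~~~^^^^^^^^^
IndexError: index -1 is out of bounds for axis 0 with size 0
```

```bash
cat > see.py <<'E'
import sys
from h import *
from go import o,u,n
im,d=shot("side");P=cloud("side",d);h=cv2.cvtColor(im,cv2.COLOR_BGR2HSV)
s=(P[...,:2]-o)@u;w=(P[...,:2]-o)@n;z=P[...,2]
c=(z>.03)&(z<.068)&(s>-.05)&(s<.24)
k=c&(abs(w)<.035);print("left pad face s",np.percentile(s[k],[80,90,95,99]).round(4),"-> carriage",(np.percentile(s[k],95)-.05).round(4),k.sum())
k=(z>.045)&(z<.08)&(w<-.055)&(w>-.076)&(s>-.05)&(s<.24);print("ledge s",np.percentile(s[k],[2,50,98]).round(4) if k.any() else None)
k=(z>.08)&(z<.1)&(abs(s)<.24)&(h[...,2]>110)&(h[...,1]<60)&(abs(w)<.05);print("cam s",np.percentile(s[k],[2,50,98]).round(4) if k.any() else None)
k=(cv2.inRange(h,(105,120,40),(128,255,255))>0)&(abs(s)<.24)&(abs(w)<.08)&(z>.005)&(z<.06);print("blue s",np.percentile(s[k],[1,99]).round(4))
cv2.imwrite(f"pics/{sys.argv[4]}.png",cv2.resize(im[150:290,190:370],(720,560),interpolation=cv2.INTER_CUBIC))
E
python3 see.py 0.051 0 0.048 a1
```

```text
t 6.075 s,w,z 0.013 0.0011 0.0485 F [-0.3 -0.2  0.1] grip 0.0004
shift cm [ 0.02  3.8  -0.11] turn [0.001 0.014 0.006]
left pad face s [0.1243 0.1252 0.1257 0.1273] -> carriage 0.0757 504
ledge s [0.0368 0.0807 0.1172]
cam s [0.0599 0.0778 0.0926]
blue s [0.0969 0.157 ]
```

View pics/a1.png

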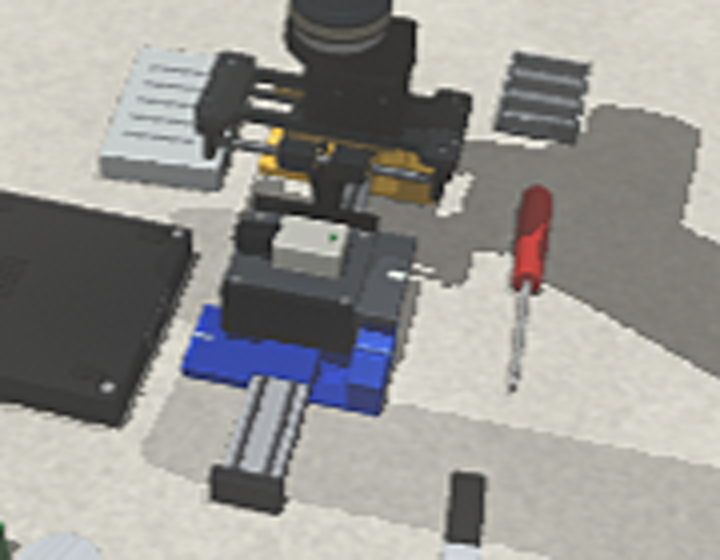

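Carriage is about 48 mm short of the notch in both views (fingers against the -y pad at crop (325,200)). I'll go to the foot of the ramp, then creep.

>>> arm_command --pt "0 0.7 0 0 0 0 0" --pt "0 0.6 0 0 0 0 0" --pt "0 0.5 0 0 0 0 0" --pt "0 0.5 0 0 0 0 0" --pt "0 0.4 0 0 0 0 0"

```text
time: 6.75
position: [0.5365, 0.05, 0.0485]
tool_rot: [0.019, 0.702, -0.026, 0.712]
ft_force: [-0.1, -6.8, 1.3]
grip_width: 0.0007
```

```bash
python3 go.py 0.051 0 0.048
```

```text
t 6.75 s,w,z 0.0381 0.0013 0.0485 F [-0.1 -6.8  1.3] grip 0.0007
shift cm [ 0.03  1.29 -0.13] turn [0.002 0.014 0.01 ]
```

On the ramp (6.8 N at s=38 mm). Creeping in small calls.

>>> arm_command --pt "0 0.4 0 0 0 0 0" --pt "0 0.4 0 0 0 0 0"

```text
time: 7.0
position: [0.5369, 0.056, 0.0485]
tool_rot: [0.016, 0.702, -0.027, 0.711]
ft_force: [-1.2, -8.9, 1.1]
grip_width: 0.0003
```

>>> arm_command --pt "0 0.3 0 0 0 0 0"

```text
time: 7.12
position: [0.537, 0.058, 0.0485]
tool_rot: [0.015, 0.702, -0.027, 0.711]
ft_force: [-1.5, -8.3, 1.6]
grip_width: 0.0003
```

```bash
python3 go.py 0.055 0 0.048
```

```text
t 7.125 s,w,z 0.0462 0.0013 0.0485 F [-1.5 -8.3  1.6] grip 0.0003
shift cm [ 0.04  0.89 -0.13] turn [0.005 0.013 0.016]
```

>>> arm_command --pt "0 0.35 0 0 0 0 0"

```text
time: 7.25
position: [0.5372, 0.0606, 0.0485]
tool_rot: [0.014, 0.702, -0.027, 0.711]
ft_force: [-0.8, -6.7, 2.7]
grip_width: 0.0006
```

>>> arm_command --pt "0 0.35 0 0 0 0 0"

```text
time: 7.38
position: [0.5374, 0.0635, 0.0486]
tool_rot: [0.014, 0.702, -0.028, 0.711]
ft_force: [0.1, -2.6, 1.9]
grip_width: 0.0003
```

```bash
python3 see.py 0.055 0 0.048 a2
```

```text
t 7.375 s,w,z 0.0517 0.0013 0.0486 F [ 0.1 -2.6  1.9] grip 0.0003
shift cm [ 0.05  0.33 -0.13] turn [0.006 0.013 0.019]
left pad face s [0.1629 0.1637 0.1644 0.1654] -> carriage 0.1144 531
ledge s [0.0735 0.1173 0.1558]
cam s [0.0971 0.1171 0.1315]
blue s [0.0946 0.1637]
```

>>> arm_command --pt "0 0.3 0 0 0 0 0"

```text
time: 7.55
position: [0.5375, 0.0679, 0.0483]
tool_rot: [0.015, 0.702, -0.028, 0.711]
ft_force: [0.8, 0.8, 0.3]
grip_width: 0.0006
```

```bash
python3 see.py 0.055 0 0.048 a3
```

```text
t 7.55 s,w,z 0.0561 0.0011 0.0483 F [0.8 0.8 0.3] grip 0.0006
shift cm [ 0.03 -0.11 -0.12] turn [0.005 0.013 0.017]
left pad face s [0.1702 0.171  0.1715 0.1728] -> carriage 0.1215 548
ledge s [0.0823 0.125  0.1625]
cam s [0.1026 0.1245 0.1388]
blue s [0.0952 0.1698]
```

The force has gone to zero and the carriage has moved ahead of the fingers. Backing off and lifting.

>>> arm_command --pt "0 -1.0 0 0 0 0 0" --pt "0 -2.0 0 0 0 0 0" --pt "0 -2.0 0 0 0 0 0" --pt "0 0 0 0 0 0 0"

```text
time: 8.1
position: [0.5343, 0.0172, 0.049]
tool_rot: [0.015, 0.702, -0.027, 0.711]
ft_force: [0.5, 0.3, -0.4]
grip_width: 0.0005
```

```bash
python3 see.py 0.055 0 0.048 a4
```

```text
t 8.1 s,w,z 0.0053 0.0013 0.049 F [ 0.5  0.3 -0.4] grip 0.0005
shift cm [ 0.01  4.97 -0.09] turn [0.006 0.013 0.016]
left pad face s [0.1726 0.1734 0.1741 0.1752] -> carriage 0.1241 564
ledge s [0.0842 0.1283 0.1646]
cam s [0.1079 0.1278 0.1413]
blue s [0.0934 0.1738]
```

View pics/a4.png

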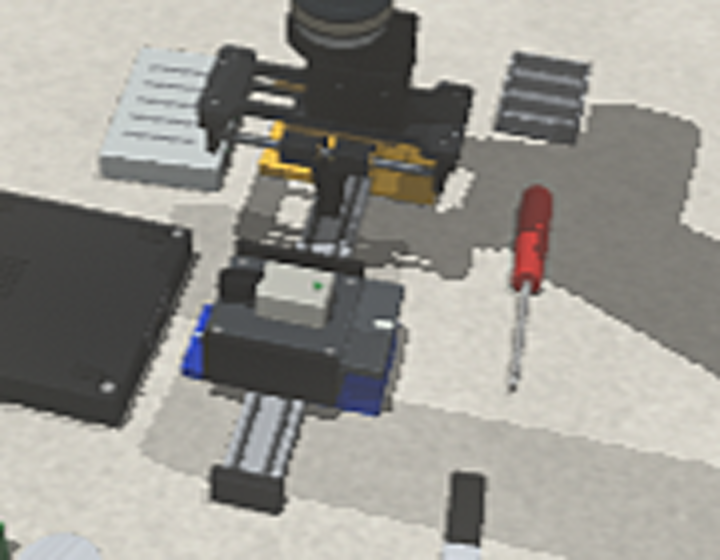

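The carriage now straddles the blue stop (crop (290,340)), clear of the fingers (330,190). Side estimate is 124 mm, the same as the notch in that view. I'll lift, move aside and check from above.

>>> arm_command --pt "-4 -0.5 0 0 0 0 0" --pt "-5 0 0 0 0 0 0" --pt "-5 0 0 0 0 0 0" --pt "-2 -4 0 0 0 0 0" --pt "0 -5 0 0 0 0 0" --pt "0 -5 0 0 0 0 0" --pt "0 -5 -1 0 0 0 0" --pt "0 -5 -1 0 0 0 0" --pt "0 0 0 0 0 0 0"

```text
time: 9.28
position: [0.4996, -0.2231, 0.2177]
tool_rot: [0.012, 0.702, -0.023, 0.712]
ft_force: [0.1, 0.5, -0.2]
grip_width: 0.0009
```

```bash
python3 see.py 0.055 0 0.048 a5
python3 - <<'E'
from h import *
o=np.array([.5327,.012]);u=np.array([.0653,.9979]);n=np.array([u[1],-u[0]])
im,d=shot("top");P=cloud("top",d);h=cv2.cvtColor(im,cv2.COLOR_BGR2HSV)
s=(P[...,:2]-o)@u;w=(P[...,:2]-o)@n;z=P[...,2]
k=(z>.053)&(z<.1)&(s>0)&(s<.24)&(abs(w)<.04);print("carr s",np.percentile(s[k],[1,50,99]).round(4))
k=(z>.075)&(z<.1)&(s>0)&(s<.24)&(abs(w)<.06);print("cam s",np.percentile(s[k],[1,50,99]).round(4), robot.get_obs()["ft_force"])
cv2.imwrite("pics/top5.png",cv2.resize(im[130:270,150:340],(760,560),interpolation=cv2.INTER_CUBIC))
E
```

```text
t 9.275 s,w,z -0.2368 -0.0177 0.2177 F [ 0.1  0.5 -0.2] grip 0.0009
shift cm [16.55 29.4   1.99] turn [0.016 0.015 0.015]
left pad face s [0.1729 0.1736 0.1741 0.1756] -> carriage 0.1241 533
ledge s [0.0842 0.1287 0.1653]
cam s [0.1075 0.1281 0.1415]
blue s [0.0921 0.1737]
carr s [0.0725 0.1318 0.1696]
cam s [0.1048 0.122  0.1375] [ 0.33800113  0.52588573 -0.31039322]
```

View pics/top5.png

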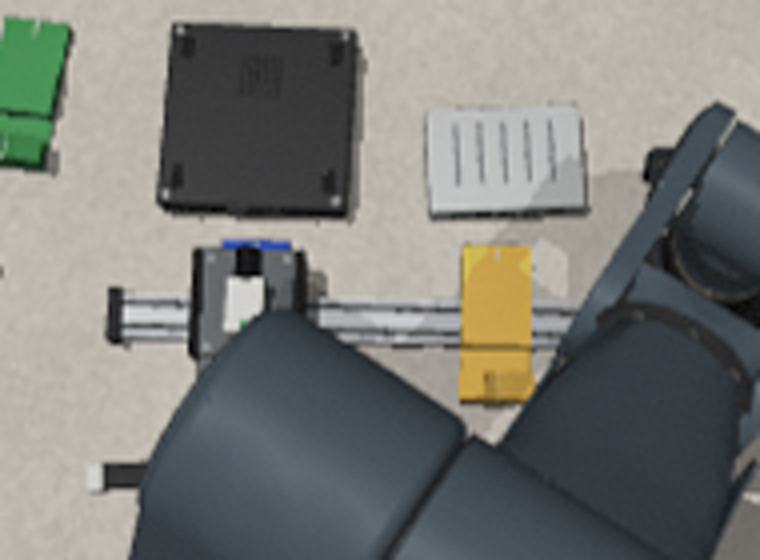

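The top view shows the carriage at (248,290) centred over the blue stop, in front of the computer. The camera's middle is at 121 mm against a notch at 121.5 mm. The carriage hasn't moved since release and the hand is clear. Handing in.

```bash
python3 -c "
from rig import workorder; print(workorder.hand_in())"
```

```text
the job is handed in; nothing more can be done
None
```

The carriage is in the blue stop's notch, and the job was handed in at about 9.4 s of the 43 s allowed. I pushed it about 162 mm towards +y with shut fingertips against its -y pad.

- **Click:** the push rose to about 9 N on the ramp, then fell to zero at the crest as the carriage ran ahead of the fingers. The task gave 3 to 7 N for the ramp, so that peak was a little higher. I then backed off and lifted clear.
- **Position:** the top view puts the carriage at about 121 mm along the rail, against 121.5 mm for the notch. The side view puts both at about 124 mm, a steady 3 mm offset between the two cameras. The side reading did not change from the first look after backing off to the last one.
- **Robot and bench:** the force was near zero with the hand away. The computer, switch and yellow stop look undisturbed. The arm hid the ledge and part of the bench in the last top picture, so I did not recheck the screwdriver, tray, mug and can after the final retreat.

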